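Brush out the cups and shut them in the cup box

ROBOT

A 6-joint arm with a two-finger parallel gripper is mounted at the origin on the work surface. World frame = base frame: x ahead of the robot, y to its left, z up, the work surface at z = 0. Lengths are in mm, angles in rad, forces in N, time in s.
With the tool pointing down it reaches from about 375 to 825 mm from the base axis. Payload 5.5 kg.
Tool frame: the origin (TCP) lies midway between the tips of the shut fingers; the grasp point (between the pads) lies 19 mm behind it (ctrl.tcp_to_grasp is the distance from the TCP to the grasp point, in mm); z points along the fingers, y is the line along which they close (so a half turn about z gives the same grasp; the last joint's range is limited). The gripper opens to 85 mm and grips with 20 to 120 N. Pads are 22 mm wide; open, the fingers measure 114 mm over their backs; the gripper's body (76 mm by 85 mm) begins 54 mm behind the grasp point. The pads swing forward as they close: fully open they stand 13 mm farther back than shut.
Start: joints at [-1.144, 0.314, -0.047, 1.21, 0, 1.571], TCP at [248.372, -546.174, 231.299] pointing down, gripper open.
Joint ranges: [-2.67, 2.67], [-0.69, 1.73], [-1.03, 1.25], [-2.08, 2.16], [-1.42, 1.45], [-3.14, 3.14]. Speed limits (rad/s): [2.39, 2.39, 3.01, 3.14, 3.14, 3.14].

INTERFACE

Orientations are given as a unit quaternion [w, x, y, z].
In Python, from plant import monitor, imaging, close_job, ctrl gives the robot as it stands. The module is installed in compiled form; this text tells all that it offers.
- The arm moves only by the tool move_arm, never from a script. Its argument "motion" is one flat list of numbers, 7 for each row, row after row: the opening, from -1 (shut) to 1 (fully open), then the shift along the tool's x, y, z in m, then the turn, a rotation vector about the tool's x, y, z in rad. In form: [claw, tx, ty, tz, wx, wy, wz, claw, tx, ty, tz, wx, wy, wz, ...]. A call has 1 to 20 rows; each row shifts and turns the commanded pose from where the row before left it, along the tool's axes as they then stand; what a row does not reach is not made up. A row lasts 1/12 s, in which the tool goes at most 41.7 mm and 7.16 degrees, less where a joint would pass 70% of its speed; a pose out of reach is approached as far as the arm can. A call is refused whole if a number of a shift passes 0.0417 or a number of a turn 0.125, either way. A call with a gripper value outside its range is refused whole. The fingers move at their own pace and stop on an object; the grip force is fixed at half the most. Time passes only in rows, so rows that do not move let the fingers close. It gives the time, the measured TCP pose, the force, the opening and the grip force at its end, in the units of the state.
- monitor.observe(): the state, without advancing time (a new reading comes with each control period).
- imaging.snapshot(name): name is "scene" or "top" or "wrist"; returns (picture, depth): 384x512x3 uint8, blue, green, red; 384x512 float32, mm along the optical axis (not along the pixel's ray), 0 where there is no reading.
- imaging.calibration(name): a dict with "camera_matrix" (3x3 intrinsics, pixels), "pose" (4x4, takes a point from camera to world coordinates). Camera axes: x right, y down, z forward; pixel columns grow to the right and rows downward; lengths in mm; the calibration is good to about 2 mm. A picture is of the moment at which its call begins: read the wrist's pose just before it. calibration takes no time and is no camera call; for the wrist camera it gives the pose at the moment of the call.
- close_job(): hands the job in; it is judged then, once.
The state is a dict: "clock": time; "q": joint angles; "qd": joint speeds; "effort": joint torques, N m; "ee_pos": TCP position; "orientation": TCP orientation; "force": force on the tool from outside, world axes, zero at the start; "ft_torque": the same for the moment, N m; "finger_gap": opening from 0.0 (shut) to 1.0 (fully open); "grip_force": force on a finger pad.
Only numpy, scipy, OpenCV 4.12 (cv2) and the standard library are available. Lean on these libraries where they do the work, as an engineer would, in place of code of your own. Each camera call takes 0.05 s, during which the arm holds its last target. There are 200 camera calls.

TASK

Brush the patio dust out of whichever of the three cups are on the table with the bottle brush, while it is still clean for the glass: the glass measuring cup first, then the ceramic tumbler, then the steel beaker, each with at least two full strokes from the rim down to the bottom and back up. Put the brush back upright in its holder, stand the cups upright on the floor of the cup box, and lower its lid without slamming it until it is fully closed. Leave the pot lid, the wooden paddle and the spoon rest where they are.

Things in the scene. Friction and masses are not known exactly. Their poses are not given: they have to be found in the camera images.
- brush: bottle brush 192 mm long, 0.12 kg, standing tip down in its holder. Origin at the tip (lower end), z runs up along it to the handle. White bristle head 40 mm across from 0 to 88 mm (rigid in contact), bare 9 mm stem from 88 to 136 mm, round wooden handle 24 mm across from 136 to 184 mm, its rounded end at 192 mm. Hold it by the handle, about 162 mm above the tip.
- brush_holder: fixed round steel holder on a dark rubber foot 90 mm across: a straight cup 75 mm high, 60 mm across at the rim, its bore about 52 mm wide. Origin at the centre of the underside, z up; the brush tip rests on its inner floor, 6 mm above the origin.
- glass_cup: glass measuring cup, open on top, 100 mm high, 66 mm across, wall 4 mm, inner floor 6 mm above the origin (centre of its underside), z up. A D-shaped glass handle 10 mm thick stands out along +y to 63 mm from the axis, between 20 and 89 mm height; a small pouring lip at -y. About 0.28 kg. Can be gripped across its body along its x axis, from above. May be absent.
- ceramic_tumbler: white ceramic tumbler without a handle, open on top, 90 mm high, 68 mm across at the rim and 62 mm at the foot, wall 4 mm, inner floor 6 mm above the origin (centre of its underside), z up. About 0.26 kg. May be absent.
- steel_beaker: stainless steel beaker without a handle, open on top, 108 mm high, 67 mm across at the rim and 60 mm at the foot, with a raised bead (69 mm) 100 mm up, wall 3.5 mm, inner floor 5 mm above the origin (centre of its underside), z up. About 0.2 kg. May be absent.
- cup_box: fixed white plastic box, open on top, 172 mm (its x) by 362 mm (its y) by 120 mm high, walls and floor 6 mm, no divisions. Origin at the centre of its underside, z up. The front long side is at its -x (to the robot's left), the hinge along the rear long side at +x. The cups fit in one row along its y, at -115, 0, 115 mm; the glass cup in the middle, so that its handle clears the end walls
- lid (a joint): angle of the box's grey lid in rad: 0 fully closed, lying level on the box rim; grows as it opens; about 1.57 stands upright, stop at 1.9. It starts open. A stiff hinge holds the lid at any angle: about 1 to 3 N at its front edge lowers it. The lid is a flat plate 172 by 362 mm, 8 mm thick, with a lip 130 mm long that stands out 18 mm past the middle of its front edge.
- lid_edge (a point): middle of the lid's front edge on its upper (outer) face, at the root of the lip, 172 mm from the hinge line and 8 mm above its lower face
- lid_hinge (a point): middle of the lid's hinge line, at the lid's lower face: on the box rim's rear edge, 120 mm above the box's underside
- pot_lid: blue enamel pot lid, 170 mm across, with a black knob, 57 mm high. Origin at the centre of its underside. Bystander: leave it alone.
- paddle: flat wooden paddle lying on the table, 285 mm long along its y (blade at +y, 55 mm wide), 8 mm thick. Origin on its underside, 115 mm from the handle end. Bystander: leave it alone.
- spoon_rest: round shallow white ceramic spoon rest, 136 mm across, 22 mm high. Origin at the centre of its underside. Bystander: leave it alone.
Mind the look-alikes: they are no part of the job. Of the things shaped like the brush, the white one is meant.

How it is judged (in metres and radians):
On the way, in this order (a step that is already met when the one before it is completed fails the run):
1. brush head down to the bottom of the glass measuring cup (tip within 20 mm of the cup's underside) (z of brush in the frame of glass_cup below 0.02 m and horizontal distance between brush and glass_cup below 0.022 m), for 0.1 s.
2. brush drawn up inside the glass measuring cup (tip more than 60 mm above its underside) (z of brush in the frame of glass_cup between 0.06 and 0.13 m and horizontal distance between brush and glass_cup below 0.022 m), for 0.1 s.
3. brush down to the bottom of the glass measuring cup a second time (all of step 1), for 0.1 s.
4. brush head down to the bottom of the ceramic tumbler (tip within 20 mm of the cup's underside) (z of brush in the frame of ceramic_tumbler below 0.02 m and horizontal distance between brush and ceramic_tumbler below 0.022 m), for 0.1 s.
5. brush drawn up inside the ceramic tumbler (tip more than 60 mm above its underside) (z of brush in the frame of ceramic_tumbler between 0.06 and 0.12 m and horizontal distance between brush and ceramic_tumbler below 0.022 m), for 0.1 s.
6. brush down to the bottom of the ceramic tumbler a second time (all of step 4), for 0.1 s.
7. brush head down to the bottom of the steel beaker (tip within 20 mm of the cup's underside) (z of brush in the frame of steel_beaker below 0.02 m and horizontal distance between brush and steel_beaker below 0.022 m), for 0.1 s.
8. brush drawn up inside the steel beaker (tip more than 60 mm above its underside) (z of brush in the frame of steel_beaker between 0.06 and 0.138 m and horizontal distance between brush and steel_beaker below 0.022 m), for 0.1 s.
9. brush down to the bottom of the steel beaker a second time (all of step 7), for 0.1 s.
At the end, for the whole second after the job is handed in: every cup that is there stands upright (within 0.12 rad) and at rest on the floor of the cup box, the lid is closed (joint below 0.05 rad), and the brush stands released in its holder, tip on the holder's floor (within 15 mm of its axis, tilted less than 0.2 rad) (value of joint lid below 0.05 rad and velocity of joint lid below 0.05 rad/s and x of glass_cup in the frame of cup_box between -0.08 and 0.08 m and y of glass_cup in the frame of cup_box between -0.175 and 0.175 m and z of glass_cup in the frame of cup_box between 0 and 0.016 m and angle between each of glass_cup, ceramic_tumbler, steel_beaker's own z axis and vertical below 0.12 rad and linear speed of each of glass_cup, ceramic_tumbler, steel_beaker, brush below 0.02 m/s and x of ceramic_tumbler in the frame of cup_box between -0.08 and 0.08 m and y of ceramic_tumbler in the frame of cup_box between -0.175 and 0.175 m and z of ceramic_tumbler in the frame of cup_box between 0 and 0.016 m and x of steel_beaker in the frame of cup_box between -0.08 and 0.08 m and y of steel_beaker in the frame of cup_box between -0.175 and 0.175 m and z of steel_beaker in the frame of cup_box between 0 and 0.016 m and horizontal distance between brush and brush_holder below 0.015 m and z of brush in the frame of brush_holder below 0.016 m and angle between brush's own z axis and vertical below 0.2 rad); the robot touches nothing.
It fails at once if the pot lid is shoved more than 25 mm (distance of pot_lid from where it was at the start of the episode above 0.025 m).
It fails at once if the wooden paddle is shoved more than 25 mm (distance of paddle from where it was at the start of the episode above 0.025 m).
It fails at once if the spoon rest is shoved more than 25 mm (distance of spoon_rest from where it was at the start of the episode above 0.025 m).
It fails at once if the lid is slammed (closing faster than 3 rad/s) (velocity of joint lid below -3 rad/s).
Of glass_cup, ceramic_tumbler, steel_beaker only 2 to 3 are there at a start; the rules pass over those that are not, and their reading is None.
At some moment in a run one of glass_cup, ceramic_tumbler, steel_beaker may be knocked a few centimetres aside while the robot is not near it.
Once in a run the grip may slacken for a moment while it holds something.
It also fails if it takes over 210 s, if anything falls off the work surface, if the arm or the gripper's body presses on something with over 40 N, if the wrist force passes 120 N, or if a joint passes its speed limit or range.

## Working session

There is one attempt and no reset: what is moved stays moved. The work goes in short steps, Python scripts to look and compute and a tool call to move; the robot and the scene stay as the last step left them, time stands still between calls to the robot, and variables do not carry over. Pictures are saved under pics/ and viewed, at most 14 in all, crops included, and the job is handed in when it is done.

Besides the shell and the picture viewer there is one more tool, called as name(argument=value, ...), one argument or row to a line, values as JSON. move_arm: Moves the arm, as the interface text tells. Its arguments: {"type":"object","properties":{"motion":{"type":"array"}},"required":["motion"]}

```bash
mkdir -p pics; cat > h.py <<'E'
import numpy as np, cv2
from plant import monitor, imaging, close_job, ctrl
def snap(n):
    c=imaging.calibration(n); p,d=imaging.snapshot(n)
    return p,d,np.array(c["camera_matrix"]),np.array(c["pose"])
def cloud(d,K,T):
    v,u=np.mgrid[0:d.shape[0],0:d.shape[1]]
    P=np.stack([(u-K[0,2])/K[0,0]*d,(v-K[1,2])/K[1,1]*d,d],-1)
    W=P@T[:3,:3].T+T[:3,3]; W[d<=0]=np.nan
    return W
E
python3 - <<'E'
from h import *
s=monitor.observe(); print(s["clock"],s["ee_pos"],s["orientation"],s["finger_gap"])
for n in ("scene","top","wrist"):
    p,d,K,T=snap(n); cv2.imwrite(f"pics/{n}0.png",p); np.savez(f"{n}0.npz",p=p,d=d,K=K,T=T); print(n,K[0,0],T.round(2).tolist())
a=cv2.imread("pics/scene0.png");b=cv2.imread("pics/top0.png")
E
```

```text
0.0 [ 248.11498436 -545.64693416  230.43928577] [-8.44217973e-04  9.77317948e-01  2.11775540e-01 -1.88699499e-04] 1.001619648883756
scene 439.3165147171372 [[0.09, 0.8, -0.59, 1420.14], [1.0, -0.07, 0.06, -75.7], [0.01, -0.59, -0.81, 1253.61], [0.0, 0.0, 0.0, 1.0]]
top 405.2153982644271 [[-0.01, -0.99, 0.13, 427.16], [-1.0, 0.01, -0.0, 41.4], [0.0, -0.13, -0.99, 1395.08], [0.0, 0.0, 0.0, 1.0]]
wrist 274.27136380477396 [[0.41, -0.87, -0.26, 315.26], [-0.91, -0.4, -0.12, -515.81], [-0.0, 0.29, -0.96, 373.17], [0.0, 0.0, 0.0, 1.0]]
```

View pics/top0.png

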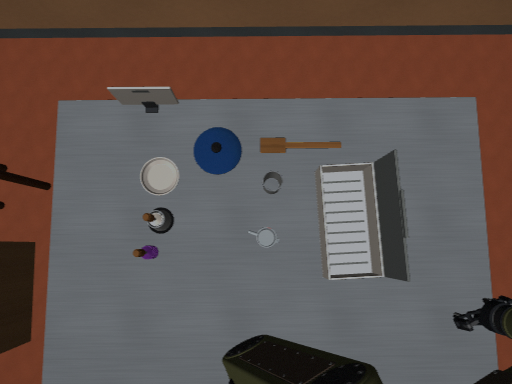

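View pics/scene0.png

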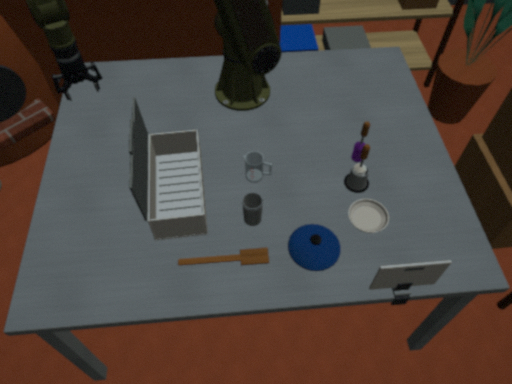

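The glass cup is at top (266,237) with its handle toward image left, and the steel beaker is at (272,183). There is no tumbler. The box is at (350,220) with its lid open on the right side. Candidates for the brush are the white-headed one in the dark-footed holder at top (158,219) and scene (360,170), and the purple look-alike at top (148,252) and scene (358,150). I choose the white one.

```bash
python3 - <<'E'
from h import *
big=[]
for n in ("top","scene"):
    z=np.load(n+"0.npz"); W=cloud(z["d"],z["K"],z["T"]); p=z["p"]; np.save(n+"W.npy",W)
    hsv=cv2.cvtColor(p,cv2.COLOR_BGR2HSV)
    X,Y,Z=W[...,0],W[...,1],W[...,2]
    def reg(name,x0,x1,y0,y1,z0,z1):
        m=(X>x0)&(X<x1)&(Y>y0)&(Y<y1)&(Z>z0)&(Z<z1)
        if m.sum()<3: print(n,name,m.sum()); return
        A=W[m]; (cx,cy),r=cv2.minEnclosingCircle(A[:,:2].astype(np.float32))
        vv,uu=np.where(m)
        print(n,name,m.sum(),"c",round(cx),round(cy),"r",round(r),"med",np.median(A,0).round(),"min",A.min(0).round(),"max",A.max(0).round(),"px",uu.min(),uu.max(),vv.min(),vv.max())
    tb=(X>300)&(X<800)&(Y>-100)&(Y<100)&(Z<15); print(n,"table z",np.nanmedian(Z[tb]))
    # cluster everything above 20mm in workspace
    m=((Z>12)&(Z<250)&(X>250)&(X<900)&(Y>-500)&(Y<600)).astype(np.uint8)
    k,l,st,_=cv2.connectedComponentsWithStats(m)
    for i in range(1,k):
        if st[i,4]>25:
            A=W[l==i]; print(n,"px",st[i],"min",A.min(0).round(),"max",A.max(0).round())
            top=A[A[:,2]>np.percentile(A[:,2],97)-12]; (cx,cy),r=cv2.minEnclosingCircle(top[:,:2].astype(np.float32)); print("    topslice c",round(cx,1),round(cy,1),"r",round(r,1),"z",np.median(top[:,2]).round(1))
E
python3 - <<'E'
import cv2,numpy as np
b=cv2.imread("pics/top0.png");a=cv2.imread("pics/scene0.png")
c1=cv2.resize(b[165:285,120:290],None,fx=3.2,fy=3.2,interpolation=cv2.INTER_CUBIC)[:380,:400]
c1=cv2.resize(b[165:275,125:295],(640,414),interpolation=cv2.INTER_CUBIC)
c2=cv2.resize(a[115:225,235:395],(270,186),interpolation=cv2.INTER_CUBIC)
o=np.zeros((600,640,3),np.uint8);o[:414]=c1;o[414:,:270]=c2
cv2.imwrite("pics/crop1.png",np.clip(o*1.6,0,255).astype(np.uint8))
E
```

```text
top table z 0.47568367312896953
top px [ 193  128   47   45 1466] min [681. 100.  12.] max [838. 261.  62.]
    topslice c 760.7 178.6 r 18.2 z 55.1
top px [ 315  154   86  126 4530] min [ 322. -357.   12.] max [ 691. -161.  250.]
    topslice c 510.4 -347.6 r 179.7 z 239.5
top px [140 157  39  38 396] min [604. 309.  12.] max [735. 443.  33.]
    topslice c 668.4 375.9 r 68.2 z 19.9
top px [262 171  21  23 234] min [601. -43.  13.] max [666.  23. 113.]
    topslice c 635.1 -9.1 r 33.8 z 106.9
top px [142 210  28  20 393] min [485. 339.  12.] max [551. 400. 202.]
    topslice c 515.9 370.1 r 12.3 z 195.6
top px [248 227  31  21 163] min [423. -27.  12.] max [486.  70. 105.]
    topslice c 457.6 13.1 r 41.8 z 99.5
top px [132 246  26  13 257] min [389. 376.  12.] max [429. 415. 196.]
    topslice c 410.2 398.0 r 12.3 z 189.6
scene table z 0.754708543716788
scene px [ 134  108   74  131 3923] min [ 315. -358.   12.] max [ 691. -162.  250.]
    topslice c 506.9 -349.5 r 183.3 z 236.6
scene px [348 121  23  68 832] min [388. 337.  12.] max [549. 414. 202.]
    topslice c 463.9 384.6 r 67.0 z 191.7
scene px [243 151  30  31 570] min [418. -27.  12.] max [487.  71. 108.]
    topslice c 452.9 15.1 r 45.9 z 98.4
scene px [242 192  22  33 567] min [599. -44.  12.] max [667.  23. 113.]
    topslice c 632.0 -11.2 r 35.1 z 105.7
scene px [349 198  40  35 385] min [597. 308.  12.] max [734. 440.  28.]
    topslice c 665.9 375.9 r 69.4 z 20.1
scene px [ 289  224   51   44 1633] min [680.  95.  12.] max [838. 256.  65.]
    topslice c 758.0 178.3 r 18.9 z 56.4
```

View pics/crop1.png

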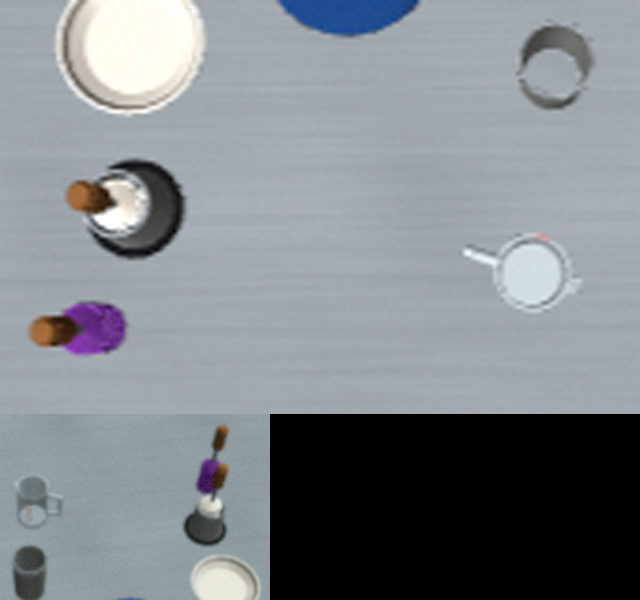

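White bristles in the steel holder confirm the brush choice. The red marks confirm the glass cup, whose handle points about +y and a little toward +x.

```bash
cat >> h.py <<'E'
from scipy.optimize import least_squares
def fitc(A,r0=None):
    A=A[:,:2]
    f=(lambda q: np.hypot(A[:,0]-q[0],A[:,1]-q[1])-q[2]) if r0 is None else (lambda q: np.hypot(A[:,0]-q[0],A[:,1]-q[1])-r0)
    q0=list((A.min(0)+A.max(0))/2)+([30] if r0 is None else [])
    return least_squares(f,q0,loss="soft_l1",f_scale=1.5).x.round(1)
E
python3 - <<'E'
from h import *
for n in ("top","scene"):
    W=np.load(n+"W.npy"); p=np.load(n+"0.npz")["p"]; X,Y,Z=W[...,0],W[...,1],W[...,2]
    S=lambda x0,x1,y0,y1,z0,z1: W[(X>x0)&(X<x1)&(Y>y0)&(Y<y1)&(Z>z0)&(Z<z1)]
    A=S(590,680,-60,40,85,116); print(n,"beaker rim",len(A),fitc(A),fitc(A,33.5))
    A=S(410,500,-40,35,80,112); print(n,"glass rim",len(A),fitc(A),fitc(A,33))
    A=S(410,500,40,90,15,100); print("glass handle tip",A.mean(0).round(1) if len(A) else None, len(A))
    A=S(480,560,330,410,150,185); print("brush handle",len(A),fitc(A,12)); 
    A=S(480,560,330,410,186,210); print("brush top",len(A),A.mean(0).round(1),A[:,2].max().round(1))
    A=S(470,560,310,410,62,80); print("holder rim",len(A),fitc(A,29))
    A=S(470,560,310,410,3,12); print("holder foot",len(A),fitc(A,45))
    A=S(300,720,-340,-150,112,124); print("box rim",len(A)); r=cv2.minAreaRect(A[:,:2].astype(np.float32)); print(r, np.median(A[:,2]))
    print(cv2.boxPoints(r).round(0).tolist())
    A=S(300,720,-480,-325,130,340); print("lid",len(A),A.min(0).round(),A.max(0).round())
    c,*_=np.linalg.lstsq(np.c_[A[:,0],A[:,2],np.ones(len(A))],A[:,1],rcond=None); print("lid y=ax+bz+c",c, "th", np.pi/2+np.arctan(-c[1]))
E
```

```text
top beaker rim 113 [634.   -9.   31.5] [633.8  -8.8]
top glass rim 84 [454.3  11.3  30.6] [454.1  13.4]
glass handle tip [467.   54.8  82.7] 37
brush handle 28 [516.1 370.9]
brush top 52 [515.2 369.5 195.6] 202.5
holder rim 93 [516.8 372.7]
holder foot 195 [519.1 375.2]
box rim 648
((506.5885009765625, -255.41290283203125), (362.80877685546875, 175.0835723876953), 2.647808074951172) 118.97085474114579
[[321.0, -176.0], [329.0, -351.0], [692.0, -334.0], [684.0, -160.0]]
lid 3100 [ 330. -366.  130.] [ 691. -330.  315.]
lid y=ax+bz+c [ 4.78078885e-02 -6.12140946e-02 -3.57494181e+02] th 1.631934133018991
scene beaker rim 220 [633.5 -10.6  31.2] [633.5 -10.7]
scene glass rim 167 [453.1  10.3  30.6] [452.9  12. ]
glass handle tip [469.2  56.2  61.7] 76
brush handle 54 [513.1 370. ]
brush top 45 [517.8 367.5 194.6] 201.7
holder rim 122 [513.6 371.3]
holder foot 163 [508.9 373.2]
box rim 559
((501.7657470703125, -255.61012268066406), (369.5777587890625, 176.1388702392578), 1.6691476106643677) 119.22278416937911
[[314.0, -173.0], [320.0, -349.0], [689.0, -338.0], [684.0, -162.0]]
lid 1663 [ 324. -366.  130.] [ 691. -334.  315.]
lid y=ax+bz+c [ 4.33599808e-02 -6.33918611e-02 -3.55746984e+02] th 1.6341034780829913
```

move_arm(
  motion=[1,0,0,-0.02,0,0,-0.1143,1,0,0,-0.02,0,0,-0.1143,1,0,0,-0.02,0,0,-0.1143,1,0,0,-0.02,0,0,-0.1143,1,0,0,-0.02,0,0,-0.1143,1,0,0,-0.02,0,0,-0.1143,1,0,0,-0.02,0,0,-0.1143,1,0,0,-0.02,0,0,-0.1143,1,0,0,-0.02,0,0,-0.1143,1,0,0,-0.02,0,0,-0.1143,1,0,0,0,0,0,0],
)

```text
clock: 1.07
ee_pos: [248.7, -546.9, 435.0]
orientation: [0.002, 0.706, 0.708, -0.001]
force: [-1.1, 0.0, 0.4]
finger_gap: 0.999
grip_force: 0.0
```

```bash
python3 - <<'E'
from h import *
s=monitor.observe(); print(s["ee_pos"],s["orientation"],s["q"],ctrl.tcp_to_grasp)
E
```

```text
[ 248.69741646 -546.9097167   435.03981103] [ 0.00235486  0.70602252  0.7081849  -0.00089488] [-1.14400575e+00  3.28324334e-01  4.33371772e-01  1.67080546e+00
 -1.52246938e-05  4.23732460e-01] 18.700000000000003
```

move_arm(
  motion=[1,0.034,0.024,0,0,0,0,1,0.034,0.024,0,0,0,0,1,0.034,0.024,0,0,0,0,1,0.034,0.024,0,0,0,0,1,0.034,0.024,0,0,0,0,1,0.034,0.024,0,0,0,0,1,0.034,0.024,0,0,0,0,1,0.034,0.024,0,0,0,0,1,0.034,0.024,0,0,0,0,1,0.034,0.024,0,0,0,0,1,0.038,0.0026,0,0,0,0,1,0.038,0.0026,0,0,0,0,1,0.038,0.0026,0,0,0,0,1,0.038,0.0026,0,0,0,0,1,0.038,0.0026,0,0,0,0,1,0.038,0.0026,0,0,0,0,1,0.038,0.0026,0,0,0,0,1,0.038,0.0026,0,0,0,0,1,0.038,0.0026,0,0,0,0,1,0.038,0.0026,0,0,0,0],
)

```text
clock: 2.73
ee_pos: [514.6, 175.4, 430.5]
orientation: [-0.0, 0.708, 0.706, -0.0]
force: [0.9, -0.1, -0.1]
finger_gap: 0.998
grip_force: 0.0
```

move_arm(
  motion=[1,0.03,0,0.025,0,0,0,1,0.03,0,0.025,0,0,0,1,0.03,0,0.025,0,0,0,1,0.03,0,0.025,0,0,0,1,0.02,0,0.025,0,0,0,1,0.02,0,0.025,0,0,0,1,0,0,0,0,0,0,1,0,0,0,0,0,0],
)

```text
clock: 3.4
ee_pos: [513.7, 333.4, 278.6]
orientation: [-0.0, 0.707, 0.707, -0.002]
force: [0.4, 0.0, 0.1]
finger_gap: 0.996
grip_force: 0.0
```

```bash
python3 - <<'E'
from h import *
s=monitor.observe(); print(s["ee_pos"],s["orientation"])
p,d,K,T=snap("wrist"); cv2.imwrite("pics/w1.png",p); W=cloud(d,K,T); X,Y,Z=W[...,0],W[...,1],W[...,2]
S=lambda x0,x1,y0,y1,z0,z1: W[(X>x0)&(X<x1)&(Y>y0)&(Y<y1)&(Z>z0)&(Z<z1)]
A=S(480,560,330,410,140,182); print("brush handle",len(A),fitc(A,12)); 
A=S(480,560,330,410,186,210); print("brush top",len(A),A.mean(0),A[:,2].max() if len(A) else 0)
A=S(470,560,310,410,62,80); print("holder rim",len(A),fitc(A,29))
E
```

```text
[513.71869461 333.4159788  278.63673238] [-3.75784256e-04  7.07267434e-01  7.06941601e-01 -2.49172678e-03]
brush handle 92 [514.4 368.8]
brush top 638 [514.46791028 370.0687894  195.2456468 ] 200.14961646678572
holder rim 414 [515.4 370. ]
```

View pics/w1.png

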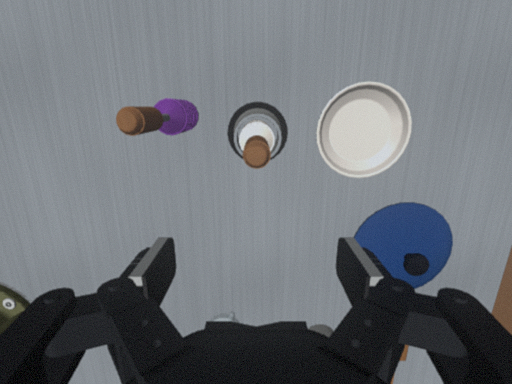

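The wrist view shows the white brush upright in its holder at (257,140), the purple brush at (150,118), the spoon rest at (365,128) and the pot lid at (403,250). The fingers have room to come down along x.

move_arm(
  motion=[1,0.0365,0.001,0,0,0,0,1,0,0,0.026,0,0,0,1,0,0,0.026,0,0,0,1,0,0,0.026,0,0,0,1,0,0,0.026,0,0,0,1,0,0,0.0255,0,0,0,1,0,0,0,0,0,0,0.2,0,0,0,0,0,0,-0.2,0,0,0,0,0,0,-0.5,0,0,0,0,0,0,-0.7,0,0,0,0,0,0,-1,0,0,0,0,0,0,-1,0,0,0,0,0,0,-1,0,0,0,0,0,0,-1,0,0,0,0,0,0,-1,0,0,0,0,0,0,-1,0,0,0,0,0,0,-1,0,0,0,0,0,0],
)

```text
clock: 4.95
ee_pos: [516.3, 370.8, 153.5]
orientation: [-0.0, 0.707, 0.707, 0.001]
force: [-2.4, -0.3, 6.9]
finger_gap: 0.264
grip_force: 58.4
```

move_arm(
  motion=[-1,0,0,-0.02,0,0,0,-1,0,0,-0.02,0,0,0,-1,0,0,-0.02,0,0,0,-1,0,0,-0.02,0,0,0,-1,0,0,-0.02,0,0,0,-1,0,0,-0.02,0,0,0,-1,0,0,-0.02,0,0,0,-1,0,0,-0.02,0,0,0,-1,-0.03,0,0,0,0,0,-1,-0.03,0,0,0,0,0,-1,-0.03,0,0,0,0,0,-1,-0.03,-0.01,0,0,0,0,-1,-0.03,-0.01,0,0,0,0,-1,-0.03,-0.01,0,0,0,0,-1,-0.03,-0.01,0,0,0,0,-1,-0.03,-0.01,0,0,0,0,-1,0,0,0,0,0,0],
)

```text
clock: 6.37
ee_pos: [464.1, 126.0, 312.6]
orientation: [0.001, 0.709, 0.705, -0.001]
force: [1.3, -0.1, -1.1]
finger_gap: 0.266
grip_force: 59.3
```

```bash
cat > look.py <<'E'
from h import *
import sys
s=monitor.observe(); print("clock",s["clock"],"tcp",s["ee_pos"].round(1) if hasattr(s["ee_pos"],"round") else s["ee_pos"],"gap",s["finger_gap"])
for n in sys.argv[2:]:
    p,d,K,T=snap(n); cv2.imwrite(f"pics/{n}{sys.argv[1]}.png",p); W=cloud(d,K,T); np.save(n+"W.npy",W); X,Y,Z=W[...,0],W[...,1],W[...,2]
    S=lambda x0,x1,y0,y1,z0,z1: W[(X>x0)&(X<x1)&(Y>y0)&(Y<y1)&(Z>z0)&(Z<z1)]
    A=S(560,720,-110,90,85,116); print(n,"beaker",len(A),fitc(A,32) if len(A)>10 else "")
    A=S(380,540,-80,45,80,112); print(n,"glass",len(A),fitc(A,31.5) if len(A)>10 else "")
    e=np.array(s["ee_pos"])
    A=S(e[0]-45,e[0]+45,e[1]-45,e[1]+45,e[2]-200,e[2]-35); 
    if len(A)>5:
        print(n,"brush head",len(A),"minz",A[:,2].min().round(1))
        for lo in range(-170,-35,22):
            B=A[(A[:,2]>e[2]+lo)&(A[:,2]<e[2]+lo+22)]
            if len(B)>8: print("   z",round(e[2]+lo+11),len(B),(B.min(0)+B.max(0))[:2]/2,fitc(B,20))
E
python3 look.py 2 top scene
```

```text
clock 6.3667 tcp [464.1 126.  312.6] gap 0.26570459897456006
top beaker 113 [633.8  -9.1]
top glass 104 [454.2  11.8]
scene beaker 218 [633.5 -10.8]
scene glass 190 [453.1  11. ]
scene brush head 307 minz 171.5
   z 176 32 [477.34446895 126.96812422] [463.3 127.3]
   z 198 64 [472.80480366 126.81661225] [464.3 126.9]
   z 220 63 [469.67303547 126.10117341] [463.3 127.1]
   z 242 121 [466.73068534 126.887757  ] [462.1 127.5]
   z 264 24 [467.39154624 125.9745064 ] [447.9 127.4]
```

move_arm(
  motion=[-1,-0.029,-0.0025,0,0,0,0,-1,-0.029,-0.0025,0,0,0,0,-1,-0.029,-0.0025,0,0,0,0,-1,-0.029,-0.0025,0,0,0,0,-1,0,0,0,0,0,0,-1,0,0,0.02,0,0,0,-1,0,0,0.02,0,0,0,-1,0,0,0.01,0,0,0,-1,0,0,0,0,0,0],
)

```text
clock: 7.22
ee_pos: [454.8, 15.0, 259.6]
orientation: [-0.001, 0.707, 0.707, -0.001]
force: [-0.6, 0.7, -1.2]
finger_gap: 0.265
grip_force: 59.2
```

```bash
python3 look.py 3 scene top; python3 -c "
import cv2,numpy as np
a=cv2.imread('pics/scene3.png')[110:210,200:310];b=cv2.imread('pics/top3.png')[190:270,210:320]
o=np.hstack([cv2.resize(a,(400,364)),cv2.resize(b,(400,364))]);cv2.imwrite('pics/c3.png',np.clip(o*1.5,0,255).astype('uint8'))"
```

```text
clock 7.2167 tcp [454.8  15.  259.6] gap 0.2646444456011796
scene beaker 224 [633.6 -10.6]
scene glass 139 [452.6  11. ]
scene brush head 524 minz 59.7
   z 101 95 [455.58403423  14.84657143] [462.6   7.1]
   z 123 31 [464.18909828  13.29888756] [452.3  14.5]
   z 145 58 [463.67400415  12.83243916] [453.2  13.4]
   z 167 50 [465.11884935  12.89924574] [453.   13.9]
   z 189 113 [455.1846445   13.85545503] [450.7  14.8]
   z 211 24 [455.71828725  18.0514831 ] [473.3  23.9]
top beaker 115 [633.9  -9. ]
top glass 0
```

View pics/c3.png

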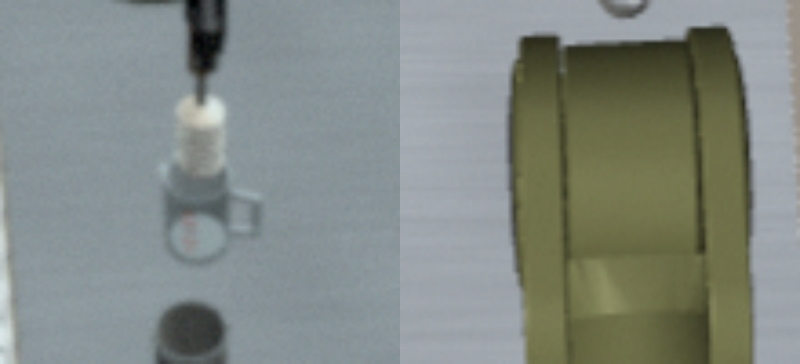

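The brush is centred over the glass cup, about 2.5 mm too far in +y.

move_arm(
  motion=[-1,-0.0025,0,0.01,0,0,0,-1,0,0,0.02,0,0,0,-1,0,0,0.02,0,0,0,-1,0,0,0.02,0,0,0,-1,0,0,0.02,0,0,0,-1,0,0,0.01,0,0,0,-1,0,0,0.004,0,0,0,-1,0,0,0,0,0,0,-1,0,0,0,0,0,0,-1,0,0,0,0,0,0],
)

```text
clock: 8.15
ee_pos: [457.0, 11.6, 159.1]
orientation: [0.001, 0.707, 0.707, 0.001]
force: [0.3, 0.9, -1.0]
finger_gap: 0.268
grip_force: 59.2
```

```bash
python3 look.py 4 scene;  python3 -c "
import cv2,numpy as np
a=cv2.imread('pics/scene4.png')[110:210,200:310]
cv2.imwrite('pics/c4.png',np.clip(cv2.resize(a,(550,500))*1.5,0,255).astype('uint8'))"
```

```text
clock 8.15 tcp [457.   11.6 159.1] gap 0.26794214821951856
scene beaker 224 [633.6 -10.9]
scene glass 258 [451.6  11. ]
scene brush head 778 minz -5.2
   z 0 262 [456.75713143  11.53984546] [471.2   8. ]
   z 22 73 [471.95270978  17.8685147 ] [465.5  12.5]
   z 44 75 [474.57422859  17.90771241] [465.1  11.2]
   z 66 83 [454.71480344   9.76212746] [464.2  10.1]
   z 88 215 [451.76554367  16.26017095] [454.6  12.1]
   z 110 70 [453.91496029   7.36203451] [448.7  -0.8]
```

View pics/c4.png

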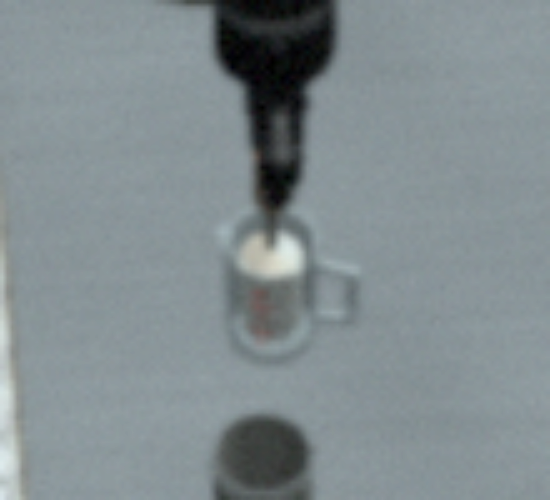

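The head is inside the cup near the bottom. I'll ease down a few mm more to be sure.

move_arm(
  motion=[-1,0,0,0.0015,0,0,0,-1,0,0,0.0015,0,0,0,-1,0,0,0,0,0,0,-1,0,0,0,0,0,0],
)

```text
clock: 8.53
ee_pos: [455.9, 11.6, 154.9]
orientation: [0.0, 0.707, 0.707, 0.0]
force: [-0.0, 0.8, -0.5]
finger_gap: 0.262
grip_force: 59.2
```

move_arm(
  motion=[-1,0,0,0.0015,0,0,0,-1,0,0,0.0015,0,0,0,-1,0,0,0,0,0,0,-1,0,0,0,0,0,0],
)

```text
clock: 8.87
ee_pos: [456.7, 11.7, 153.4]
orientation: [0.001, 0.707, 0.707, 0.001]
force: [-1.9, -0.5, 12.4]
finger_gap: 0.265
grip_force: 61.4
```

Contact with the cup floor at TCP ~153.5 fixes the tip offset at about 147 mm. Next is the second stroke.

move_arm(
  motion=[-1,0,0,-0.015,0,0,0,-1,0,0,-0.02,0,0,0,-1,0,0,-0.02,0,0,0,-1,0,0,-0.02,0,0,0,-1,0,0,0,0,0,0,-1,0,0,0,0,0,0,-1,0,0,0,0,0,0,-1,0,0,0.02,0,0,0,-1,0,0,0.02,0,0,0,-1,0,0,0.02,0,0,0,-1,0,0,0.01,0,0,0,-1,0,0,0.002,0,0,0,-1,0,0,0,0,0,0,-1,0,0,0,0,0,0,-1,0,0,0,0,0,0],
)

```text
clock: 10.12
ee_pos: [455.8, 11.6, 154.5]
orientation: [-0.0, 0.707, 0.707, -0.0]
force: [-0.4, 0.3, -0.9]
finger_gap: 0.265
grip_force: 60.9
```

move_arm(
  motion=[-1,0,0,-0.02,0,0,0,-1,0,0,-0.02,0,0,0,-1,0,0,-0.02,0,0,0,-1,0,0,-0.015,0,0,0,-1,0,0,0,0,0,0,-1,0,0,0,0,0,0,-1,0,0,0.02,0,0,0,-1,0,0,0.02,0,0,0,-1,0,0,0.02,0,0,0,-1,0,0,0.015,0,0,0,-1,0,0,0,0,0,0,-1,0,0,0,0,0,0,-1,0,0,0,0,0,0,-1,0,0,0,0,0,0],
)

```text
clock: 11.28
ee_pos: [455.9, 11.6, 154.7]
orientation: [-0.0, 0.707, 0.707, -0.0]
force: [-0.4, -0.0, -1.3]
finger_gap: 0.268
grip_force: 60.3
```

move_arm(
  motion=[-1,0,0,-0.03,0,0,0,-1,0,0,-0.03,0,0,0,-1,0,0,-0.03,0,0,0,-1,0,0,-0.03,0,0,0,-1,0,0,-0.03,0,0,0,-1,0.012,0,-0.01,0,0,0,-1,0.02,0,0,0,0,0,-1,0.02,0,0,0,0,0,-1,0.02,0,0,0,0,0,-1,0,0,0,0,0,0],
)

```text
clock: 12.12
ee_pos: [456.2, 86.2, 315.2]
orientation: [-0.0, 0.707, 0.708, 0.001]
force: [-0.3, 0.0, -1.1]
finger_gap: 0.265
grip_force: 60.3
```

```bash
python3 look.py 5 scene top
```

```text
clock 12.1167 tcp [456.2  86.2 315.2] gap 0.26490947766329576
scene beaker 214 [633.7 -10.9]
scene glass 195 [453.2  11. ]
scene brush head 302 minz 174.5
   z 178 28 [465.49566406  83.65532016] [455.4  84.5]
   z 200 58 [468.87104804  83.90014396] [455.7  84.5]
   z 222 63 [468.47799501  84.7754002 ] [455.9  84.4]
   z 244 107 [460.05774317  84.20954252] [455.3  84.4]
   z 266 44 [459.35097989  82.61491175] [441.6  88.4]
top beaker 115 [633.9  -9. ]
top glass 65 [454.   12.3]
```

move_arm(
  motion=[-1,-0.012,0.022,0,0,0,0,-1,-0.012,0.022,0,0,0,0,-1,-0.012,0.022,0,0,0,0,-1,-0.012,0.022,0,0,0,0,-1,-0.012,0.022,0,0,0,0,-1,-0.012,0.022,0,0,0,0,-1,-0.012,0.022,0,0,0,0,-1,-0.012,0.024,0,0,0,0,-1,0,0,0,0,0,0,-1,0,0,0.02,0,0,0,-1,0,0,0.018,0,0,0,-1,0,0,0,0,0,0],
)

```text
clock: 13.22
ee_pos: [631.8, -13.5, 273.0]
orientation: [-0.002, 0.708, 0.706, -0.002]
force: [-0.9, -0.3, -2.0]
finger_gap: 0.268
grip_force: 60.2
```

```bash
python3 look.py 6 scene
```

```text
clock 13.2167 tcp [631.8 -13.5 273. ] gap 0.26797619804160877
scene beaker 152 [633.3 -10.9]
scene glass 79 [452.9  10.2]
scene brush head 523 minz 73.1
   z 114 69 [635.82714195 -10.8718061 ] [644.3 -10.8]
   z 136 25 [642.73583525 -16.91366518] [630.2 -16.2]
   z 158 52 [642.24885659 -16.89421128] [630.6 -15.9]
   z 180 63 [643.43749807 -16.9069973 ] [631.1 -15.7]
   z 202 118 [632.2141522  -14.91624137] [629.5 -15.1]
   z 224 47 [633.59051299 -13.30627765] [616.  -15.3]
```

move_arm(
  motion=[-1,0.0045,0.0025,0,0,0,0,-1,0,0,0,0,0,0,-1,0,0,0.02,0,0,0,-1,0,0,0.02,0,0,0,-1,0,0,0.02,0,0,0,-1,0,0,0,0,0,0],
)

```text
clock: 13.77
ee_pos: [634.8, -7.8, 214.1]
orientation: [-0.001, 0.707, 0.707, -0.001]
force: [0.1, -0.7, -2.0]
finger_gap: 0.269
grip_force: 60.2
```

```bash
python3 look.py 7 scene
```

```text
clock 13.7667 tcp [634.8  -7.8 214.1] gap 0.26944688627395613
scene beaker 194 [632.1 -10.3]
scene glass 23 [454.2  11.1]
scene brush head 608 minz 14.7
   z 55 66 [639.28130918 -11.24382988] [644.6 -12.5]
   z 77 80 [638.60298842 -11.40237926] [644.4 -11.9]
   z 99 156 [637.69346542 -10.56904637] [643.8 -11.5]
   z 121 67 [640.83679901  -7.9981402 ] [634.7  -9.9]
   z 143 117 [635.90044847 -10.45646555] [632.8  -9.6]
   z 165 42 [637.6040754  -10.62197416] [619.7  -5.9]
```

Centred inside the beaker, so on with the strokes.

move_arm(
  motion=[-1,0,0,0.02,0,0,0,-1,0,0,0.02,0,0,0,-1,0,0,0.015,0,0,0,-1,0,0,0.003,0,0,0,-1,0,0,0,0,0,0,-1,0,0,0,0,0,0,-1,0,0,0,0,0,0],
)

```text
clock: 14.4
ee_pos: [637.8, -8.0, 161.0]
orientation: [0.001, 0.707, 0.707, 0.001]
force: [-0.3, 0.1, -0.4]
finger_gap: 0.265
grip_force: 60.3
```

move_arm(
  motion=[-1,0,0,-0.02,0,0,0,-1,0,0,-0.02,0,0,0,-1,0,0,-0.02,0,0,0,-1,0,0,-0.015,0,0,0,-1,0,0,0,0,0,0,-1,0,0,0,0,0,0,-1,0,0,0,0,0,0,-1,0,0,0.02,0,0,0,-1,0,0,0.02,0,0,0,-1,0,0,0.02,0,0,0,-1,0,0,0.015,0,0,0,-1,0,0,0,0,0,0,-1,0,0,0,0,0,0,-1,0,0,0,0,0,0],
)

```text
clock: 15.57
ee_pos: [636.5, -8.0, 159.1]
orientation: [-0.0, 0.707, 0.707, -0.0]
force: [0.4, -0.7, -1.6]
finger_gap: 0.266
grip_force: 60.3
```

move_arm(
  motion=[-1,0,0,0.0025,0,0,0,-1,0,0,0.0025,0,0,0,-1,0,0,0,0,0,0,-1,0,0,0,0,0,0],
)

```text
clock: 15.9
ee_pos: [636.5, -8.1, 154.1]
orientation: [0.0, 0.707, 0.707, 0.0]
force: [0.0, -0.2, -0.9]
finger_gap: 0.262
grip_force: 60.3
```

move_arm(
  motion=[-1,0,0,-0.02,0,0,0,-1,0,0,-0.02,0,0,0,-1,0,0,-0.02,0,0,0,-1,0,0,-0.015,0,0,0,-1,0,0,0,0,0,0,-1,0,0,0,0,0,0,-1,0,0,0,0,0,0,-1,0,0,0.02,0,0,0,-1,0,0,0.02,0,0,0,-1,0,0,0.02,0,0,0,-1,0,0,0.0145,0,0,0,-1,0,0,0,0,0,0,-1,0,0,0,0,0,0,-1,0,0,0,0,0,0],
)

```text
clock: 17.07
ee_pos: [636.2, -8.0, 154.3]
orientation: [-0.0, 0.707, 0.707, -0.0]
force: [0.6, -0.2, -0.7]
finger_gap: 0.271
grip_force: 60.4
```

move_arm(
  motion=[-1,0,0,-0.03,0,0,0,-1,0,0,-0.03,0,0,0,-1,0,0,-0.03,0,0,0,-1,0,0,-0.03,0,0,0,-1,0,0,-0.03,0,0,0,-1,0,0,-0.01,0,0,0,-1,0.038,-0.012,0,0,0,0,-1,0.038,-0.012,0,0,0,0,-1,0.038,-0.012,0,0,0,0,-1,0.038,-0.012,0,0,0,0,-1,0.038,-0.012,0,0,0,0,-1,0.038,-0.012,0,0,0,0,-1,0.038,-0.012,0,0,0,0,-1,0.038,-0.012,0,0,0,0,-1,0.038,-0.012,0,0,0,0,-1,0.036,-0.012,0,0,0,0,-1,0,0,0,0,0,0],
)

```text
clock: 18.48
ee_pos: [514.0, 376.4, 313.7]
orientation: [-0.002, 0.705, 0.709, 0.001]
force: [0.5, -0.6, -1.4]
finger_gap: 0.267
grip_force: 60.4
```

```bash
python3 look.py 8 scene top; python3 - <<'E'
from h import *
for n in("scene","top"):
    W=np.load(n+"W.npy");X,Y,Z=W[...,0],W[...,1],W[...,2]
    A=W[(X>470)&(X<560)&(Y>310)&(Y<410)&(Z>62)&(Z<78)]; print(n,"holder rim",len(A),fitc(A,29) if len(A)>9 else 0,fitc(A) if len(A)>9 else 0)
E
```

```text
clock 18.4833 tcp [514.  376.4 313.7] gap 0.2667727856177877
scene beaker 216 [633.7 -10.8]
scene glass 197 [453.1  10.8]
scene brush head 319 minz 178.4
   z 177 27 [520.83584246 370.81604535] [513.2 373.6]
   z 199 66 [521.66507392 371.19944436] [513.5 374.3]
   z 221 65 [521.02501258 373.11847208] [513.6 374.1]
   z 243 108 [515.46887886 373.31997938] [513. 374.]
   z 265 52 [515.95503364 373.79094074] [500.6 379.1]
top beaker 114 [633.8  -9. ]
top glass 101 [454.3  11.7]
top brush head 238 minz 179.9
   z 177 13 [514.98094803 356.72163345] [516.6 370. ]
   z 199 29 [516.64936531 359.60957558] [516.4 370.3]
   z 221 36 [516.29648082 362.73968698] [516.3 370.5]
   z 243 113 [516.19721443 368.45507661] [516.7 373.7]
   z 265 45 [516.91077122 368.65442774] [521.8 386. ]
scene holder rim 126 [515.6 370.6] [515.8 370.6  28.2]
top holder rim 62 [517.  372.2] [516.9 371.7  28.4]
```

move_arm(
  motion=[-1,-0.0045,0.002,0,0,0,0,-1,0,0,0.02,0,0,0,-1,0,0,0.02,0,0,0,-1,0,0,0.02,0,0,0,-1,0,0,0.01,0,0,0,-1,0,0,0,0,0,0,-1,0,0,0,0,0,0],
)

```text
clock: 19.17
ee_pos: [519.2, 364.2, 244.5]
orientation: [0.0, 0.708, 0.706, -0.0]
force: [-0.9, 0.3, -0.2]
finger_gap: 0.264
grip_force: 60.5
```

```bash
python3 look.py 9 scene top;python3 - <<'E'
from h import *
for n in("scene","top"):
    W=np.load(n+"W.npy");X,Y,Z=W[...,0],W[...,1],W[...,2]
    A=W[(X>470)&(X<560)&(Y>310)&(Y<410)&(Z>62)&(Z<78)]; print(n,"holder rim",len(A),fitc(A,29) if len(A)>9 else 0)
E
```

```text
clock 19.1667 tcp [519.2 364.2 244.5] gap 0.2644814630972473
scene beaker 216 [633.5 -10.9]
scene glass 195 [453.   10.8]
scene brush head 466 minz 44.6
   z 85 35 [520.44197839 369.93157745] [524.  367.9]
   z 107 23 [529.62040691 360.83726319] [517.5 361.9]
   z 129 55 [525.99238794 359.38009476] [518.3 361. ]
   z 151 61 [527.92531274 358.89547483] [518.8 361. ]
   z 173 101 [520.21107791 361.53048157] [518.  362.3]
   z 195 46 [522.45357062 361.5865685 ] [506.5 370. ]
top beaker 115 [633.9  -9. ]
top glass 101 [454.2  11.8]
top brush head 298 minz 44.6
   z 85 18 [514.18640622 367.5501757 ] [512.5 363.6]
   z 107 13 [521.2757642  350.32582128] [521.1 362.1]
   z 129 23 [518.20973691 353.9014933 ] [520.2 361.7]
   z 151 26 [521.10011141 348.93532562] [521.1 361.7]
   z 173 91 [521.29026503 360.61490573] [521.  364.3]
   z 195 51 [520.65738339 360.43249138] [522.  377.1]
scene holder rim 87 [515.2 370.4]
top holder rim 55 [517.6 371.9]
```

move_arm(
  motion=[-1,0.0083,-0.003,0,0,0,0,-1,0,0,0,0,0,0,-1,0,0,0,0,0,0,-1,0,0,0,0,0,0,-1,0,0,0,0,0,0],
)

```text
clock: 19.68
ee_pos: [515.7, 374.1, 244.5]
orientation: [0.0, 0.707, 0.707, 0.0]
force: [0.1, 0.9, -1.4]
finger_gap: 0.267
grip_force: 60.5
```

```bash
python3 look.py 10 scene top;  python3 -c "
import cv2,numpy as np
a=cv2.imread('pics/scene10.png')[110:200,310:410];b=cv2.imread('pics/top10.png')[180:250,120:200]
o=np.hstack([cv2.resize(a,(400,360)),cv2.resize(b,(400,360))]);cv2.imwrite('pics/c10.png',np.clip(o*1.5,0,255).astype('uint8'))"
```

```text
clock 19.6833 tcp [515.7 374.1 244.5] gap 0.26692706169811214
scene beaker 218 [633.4 -10.6]
scene glass 192 [453.1  10.9]
scene brush head 483 minz 44.5
   z 85 25 [523.70473038 371.04585725] [524.3 368.4]
   z 107 21 [524.06854886 368.49852949] [514.8 370.7]
   z 129 62 [523.15116116 368.90894994] [515.3 371.5]
   z 151 58 [522.93918986 368.28355347] [515.1 371.4]
   z 173 97 [517.97824029 372.25174328] [515.1 372.2]
   z 195 48 [517.540755   369.98122148] [503.2 378.6]
top beaker 114 [633.9  -9. ]
top glass 102 [454.2  11.8]
top brush head 300 minz 45.0
   z 85 30 [517.5033479  366.12508461] [519.9 363.7]
   z 129 27 [515.45803398 358.23594154] [516.9 370.4]
   z 151 30 [515.89486109 363.94804178] [516.8 371. ]
   z 173 92 [517.14571333 369.15550549] [517.3 373.9]
   z 195 47 [517.654899   369.12752178] [521.9 385.9]
```

View pics/c10.png

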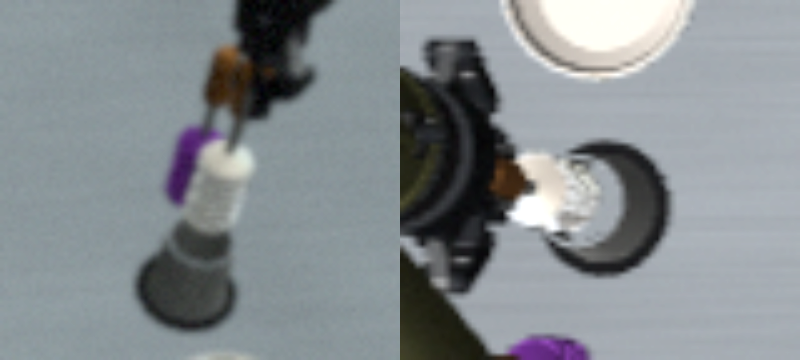

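The brush is aligned above the bore.

move_arm(
  motion=[-1,0,0,0.015,0,0,0,-1,0,0,0.015,0,0,0,-1,0,0,0.015,0,0,0,-1,0,0,0.015,0,0,0,-1,0,0,0.01,0,0,0,-1,0,0,0.01,0,0,0,-1,0,0,0.005,0,0,0,-1,0,0,0,0,0,0,-1,0,0,0,0,0,0],
)

```text
clock: 20.53
ee_pos: [515.9, 374.0, 159.6]
orientation: [0.0, 0.707, 0.707, 0.0]
force: [-0.3, -0.4, -1.0]
finger_gap: 0.268
grip_force: 60.5
```

move_arm(
  motion=[-1,0,0,0.003,0,0,0,-1,0,0,0.001,0,0,0,-1,0,0,0,0,0,0,-1,0,0,0,0,0,0],
)

```text
clock: 20.87
ee_pos: [515.9, 374.0, 155.6]
orientation: [0.0, 0.707, 0.707, 0.0]
force: [-0.0, -0.2, -0.6]
finger_gap: 0.264
grip_force: 60.5
```

move_arm(
  motion=[-1,0,0,0.0015,0,0,0,-1,0,0,0,0,0,0,-1,0,0,0,0,0,0,-0.3,0,0,0,0,0,0,0,0,0,0,0,0,0,0.4,0,0,0,0,0,0,0.7,0,0,0,0,0,0,1,0,0,0,0,0,0,1,0,0,0,0,0,0,1,0,0,0,0,0,0,1,0,0,0,0,0,0,1,0,0,-0.02,0,0,0,1,0,0,-0.03,0,0,0,1,0,0,-0.03,0,0,0,1,0,0,-0.03,0,0,0,1,0,0,-0.03,0,0,0,1,0,0,0,0,0,0],
)

```text
clock: 22.28
ee_pos: [517.9, 375.3, 300.8]
orientation: [0.001, 0.707, 0.707, 0.005]
force: [0.9, -0.0, 0.5]
finger_gap: 1.003
grip_force: 0.0
```

move_arm(
  motion=[1,-0.035,0.01,0,0,0,0,1,-0.035,0.012,0,0,0,0,1,-0.035,0.012,0,0,0,0,1,-0.035,0.012,0,0,0,0,1,-0.035,0.012,0,0,0,0,1,-0.035,0.012,0,0,0,0,1,-0.035,0.012,0,0,0,0,1,-0.035,0.012,0,0,0,0,1,-0.035,0.012,0,0,0,0,1,-0.035,0.012,0,0,0,0,1,0,0,0,0,0,0,1,0,0,0,0,0,0,1,0,0,0,0,0,0],
)

```text
clock: 23.37
ee_pos: [633.2, 23.9, 293.5]
orientation: [-0.0, 0.708, 0.707, 0.0]
force: [-0.0, 1.1, -0.1]
finger_gap: 0.999
grip_force: 0.0
```

```bash
python3 look.py 11 scene top wrist; python3 - <<'E'
from h import *
for n in("scene","top"):
    W=np.load(n+"W.npy");X,Y,Z=W[...,0],W[...,1],W[...,2]
    A=W[(X>470)&(X<560)&(Y>310)&(Y<410)&(Z>186)&(Z<215)]; print(n,"brush top",len(A),A.mean(0),A[:,2].max())
    A=W[(X>470)&(X<560)&(Y>310)&(Y<410)&(Z>62)&(Z<78)]; print(n,"holder rim",len(A),fitc(A,29) if len(A)>9 else 0)
E
```

```text
clock 23.3667 tcp [633.2  23.9 293.5] gap 0.9990378504079769
scene beaker 216 [633.6 -10.9]
scene glass 171 [453.4  10.9]
scene brush head 106 minz 93.6
top beaker 0 
top glass 0 
wrist beaker 923 [633.5  -9.5]
wrist glass 1305 [454.7  10.8]
wrist brush head 427 minz 93.6
scene brush top 42 [517.53619387 367.9693727  194.72345857] 205.720782132649
scene holder rim 103 [513.8 371.2]
top brush top 54 [516.18267328 370.61528258 194.85074482] 202.6624742429874
top holder rim 91 [517.  372.9]
```

View pics/wrist11.png

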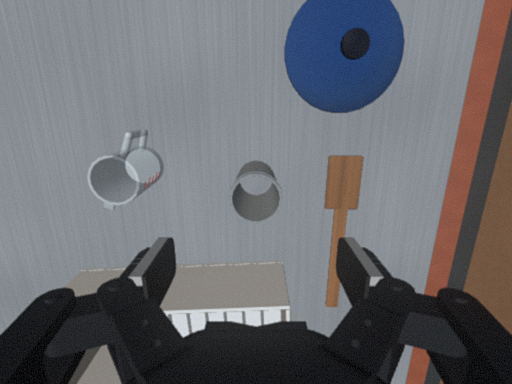

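The beaker is at wrist (257,195) and the glass at (125,175), both standing clear. The brush is back upright in its holder. Next I grip the beaker.

move_arm(
  motion=[1,-0.0335,0,0.02,0,0,0,1,0,0,0.03,0,0,0,1,0,0,0.03,0,0,0,1,0,0,0.03,0,0,0,1,0,0,0.02,0,0,0,1,0,0,0,0,0,0,1,0,0,0,0,0,0,1,0,0,0,0,0,0],
)

```text
clock: 24.18
ee_pos: [634.3, -8.9, 165.5]
orientation: [0.001, 0.707, 0.707, 0.001]
force: [-0.2, 0.3, 0.0]
finger_gap: 1.002
grip_force: 0.0
```

```bash
python3 look.py 12 scene wrist
```

```text
clock 24.1833 tcp [634.3  -8.9 165.5] gap 1.0020226173249647
scene beaker 169 [633.2 -10.5]
scene glass 0 
scene brush head 830 minz -7.8
   z 7 335 [634.4443241   -9.13333348] [648.   -9.8]
   z 29 83 [632.39107242 -11.66791891] [642.1 -11.9]
   z 51 104 [632.24092499  -9.95415927] [635.3 -11.3]
   z 73 121 [633.16235916 -11.26607086] [640.9 -11.2]
   z 95 123 [634.45899388 -10.88297474] [642.7 -13.4]
   z 117 53 [634.26388613 -10.37683302] [640.9 -16. ]
wrist beaker 2496 [633.5  -9.4]
wrist glass 3387 [454.6  10.7]
wrist brush head 8430 minz -2.6
   z 7 3531 [634.28002017  -1.407806  ] [634.5   4.4]
   z 29 572 [633.48256006  -9.91944263] [633.3 -18.7]
   z 51 757 [633.51328365  -9.70459235] [633.3 -19.4]
   z 73 998 [633.3405947   -9.96770068] [633.2 -20.1]
   z 95 1408 [633.75436488  -9.22653851] [633.2 -20.5]
   z 117 1164 [633.50546004 -11.01461012] [633.5  -9.7]
```

move_arm(
  motion=[1,-0.0005,-0.0005,0.02,0,0,0,1,0,0,0.02,0,0,0,1,0,0,0.02,0,0,0,1,0,0,0.02,0,0,0,1,0,0,0.02,0,0,0,1,0,0,0.005,0,0,0,1,0,0,0,0,0,0,0.6,0,0,0,0,0,0,0.3,0,0,0,0,0,0,0,0,0,0,0,0,0,-0.5,0,0,0,0,0,0,-0.5,0,0,0,0,0,0,-0.5,0,0,0,0,0,0,-0.5,0,0,0,0,0,0,-0.5,0,0,-0.01,0,0,0,-0.5,0,0,-0.02,0,0,0,-0.5,0,0,0,0,0,0],
)

```text
clock: 25.7
ee_pos: [635.6, -10.2, 93.2]
orientation: [0.002, 0.707, 0.707, 0.002]
force: [1.1, 0.2, -1.3]
finger_gap: 0.768
grip_force: 67.3
```

move_arm(
  motion=[-0.5,0,0,-0.02,0,0,0,-0.5,0,0,-0.03,0,0,0,-0.5,0,0,-0.03,0,0,0,-0.5,0,0,-0.03,0,0,0,-0.5,0,0,-0.03,0,0,0,-0.5,0,0,-0.02,0,0,0,-0.5,-0.03,-0.0035,0,0,0,0,-0.5,-0.03,-0.0035,0,0,0,0,-0.5,-0.03,-0.0035,0,0,0,0,-0.5,-0.03,-0.0035,0,0,0,0,-0.5,-0.03,-0.0035,0,0,0,0,-0.5,-0.03,-0.0035,0,0,0,0,-0.5,-0.03,-0.0035,0,0,0,0,-0.5,-0.03,-0.0035,0,0,0,0,-0.5,0,0,0,0,0,0,-0.5,0,0,0,0,0,0,-0.5,0,0,0,0,0,0],
)

```text
clock: 27.12
ee_pos: [604.7, -250.0, 248.7]
orientation: [-0.0, 0.708, 0.707, 0.0]
force: [-0.3, 0.1, -2.6]
finger_gap: 0.762
grip_force: 67.6
```

```bash
python3 look.py 13 wrist scene; python3 - <<'E'
from h import *
W=np.load("wristW.npy");X,Y,Z=W[...,0],W[...,1],W[...,2]
m=(Z>114)&(Z<124)&(Y<-130)
A=W[m]; print(len(A),A.min(0),A.max(0))
W=np.load("sceneW.npy");X,Y,Z=W[...,0],W[...,1],W[...,2]
A=W[(Z>112)&(Z<124)&(Y<-140)&(Y>-330)&(X<710)&(X>300)]; 
for lo in range(320,700,60):
    B=A[(A[:,0]>lo)&(A[:,0]<lo+60)]; print(lo,len(B),B[:,1].min() if len(B) else 0,B[:,1].max() if len(B) else 0)
E
```

```text
clock 27.1167 tcp [ 604.7 -250.   248.7] gap 0.7620102871229189
wrist beaker 0 
wrist glass 0 
wrist brush head 1550 minz 188.1
   z 200 1334 [ 602.01517306 -249.40867273] [ 604.1 -256.5]
   z 222 214 [ 604.20053216 -249.47643506] [ 604.7 -257.9]
scene beaker 0 
scene glass 190 [453.   10.9]
scene brush head 93 minz 185.3
   z 200 82 [ 618.64592907 -247.70758593] [ 613.3 -247. ]
   z 222 10 [ 622.4213401  -237.85768228] [ 612.4 -243.6]
4748 [ 326.33791198 -352.58548476  114.00462327] [ 687.16278955 -163.23873979  123.98113825]
320 67 -255.29247738004102 -177.30818783897308
380 21 -181.72499274600153 -174.66823822763092
440 27 -179.1093982619315 -172.03020810259974
500 25 -173.5078811918625 -167.5749424847657
560 26 -171.63973211027678 -165.31481649871114
620 78 -329.8120788526229 -163.1133830047687
680 120 -329.88994173567386 -164.1379908139004
```

View pics/wrist13.png

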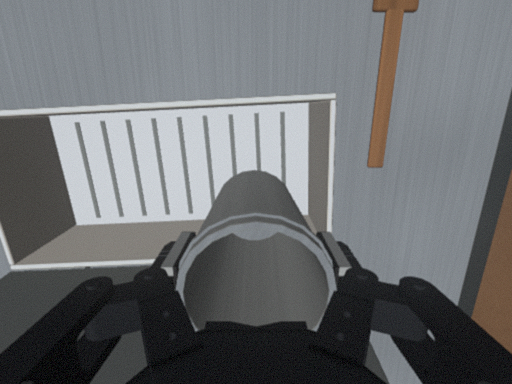

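The box interior is clear below the beaker, with the far end wall at about x=685 and the front wall at about y=-170.

move_arm(
  motion=[-0.5,0,0,0.03,0,0,0,-0.5,0,0,0.03,0,0,0,-0.5,0,0,0.03,0,0,0,-0.5,0,0,0.03,0,0,0,-0.5,0,0,0.03,0,0,0,-0.5,0,0,0.02,0,0,0,-0.5,0,0,0.006,0,0,0,-0.5,0,0,0,0,0,0,-0.5,0,0,0,0,0,0,-0.5,0,0,0,0,0,0],
)

```text
clock: 28.05
ee_pos: [606.3, -250.4, 74.9]
orientation: [0.002, 0.707, 0.707, 0.001]
force: [0.4, 1.6, -3.1]
finger_gap: 0.763
grip_force: 67.6
```

move_arm(
  motion=[-0.5,0,0,0.0015,0,0,0,-0.5,0,0,0.0015,0,0,0,-0.5,0,0,0,0,0,0,-0.5,0,0,0,0,0,0],
)

```text
clock: 28.38
ee_pos: [604.8, -250.4, 70.2]
orientation: [0.0, 0.708, 0.707, 0.0]
force: [0.4, 0.1, -2.1]
finger_gap: 0.767
grip_force: 67.6
```

move_arm(
  motion=[-0.5,0,0,0.001,0,0,0,-0.5,0,0,0.001,0,0,0,-0.5,0,0,0.001,0,0,0,-0.5,0,0,0,0,0,0,-0.5,0,0,0,0,0,0],
)

```text
clock: 28.8
ee_pos: [604.7, -250.4, 67.4]
orientation: [0.0, 0.708, 0.707, -0.0]
force: [-2.2, 0.6, 4.0]
finger_gap: 0.763
grip_force: 67.9
```

move_arm(
  motion=[0.6,0,0,0,0,0,0,0.7,0,0,0,0,0,0,0.85,0,0,0,0,0,0,0.95,0,0,0,0,0,0,1,0,0,0,0,0,0,1,0,0,0,0,0,0,1,0,0,-0.01,0,0,0,1,0,0,-0.02,0,0,0,1,0,0,-0.03,0,0,0,1,0,0,-0.03,0,0,0,1,0,0,-0.03,0,0,0,1,0,0,-0.03,0,0,0,1,0,0,-0.03,0,0,0,1,0,0,-0.03,0,0,0,1,0,0,0,0,0,0],
)

```text
clock: 30.05
ee_pos: [607.2, -251.2, 284.9]
orientation: [0.005, 0.707, 0.707, 0.002]
force: [0.4, 0.2, 0.7]
finger_gap: 0.998
grip_force: 0.0
```

```bash
python3 look.py 14 wrist scene; python3 - <<'E'
from h import *
for n in ("wrist","scene"):
    W=np.load(n+"W.npy");X,Y,Z=W[...,0],W[...,1],W[...,2]
    A=W[(Z>100)&(Z<118)&(X>560)&(X<650)&(Y<-200)&(Y>-300)]; print(n,len(A),A.min(0),A.max(0),fitc(A,32) if len(A)>9 else 0)
W=np.load("sceneW.npy");X,Y,Z=W[...,0],W[...,1],W[...,2]
A=W[(X>410)&(X<520)&(Y>40)&(Y<95)&(Z>15)&(Z<100)]; far=A[A[:,1]>np.percentile(A[:,1],60)]; print("handle",far.mean(0))
E
```

```text
clock 30.05 tcp [ 607.2 -251.2  284.9] gap 0.9975481983241736
wrist beaker 0 
wrist glass 0 
wrist brush head 1057 minz 84.9
   z 126 30 [ 603.06557958 -251.54046615] [ 596.2 -258.9]
scene beaker 0 
scene glass 196 [452.8  11. ]
scene brush head 267 minz 85.0
   z 126 33 [ 603.84585516 -250.38787788] [ 611.2 -248.2]
wrist 825 [ 570.36211385 -284.24171538  100.01485669] [ 637.64028591 -217.37478283  115.88618644] [ 604.  -250.2]
scene 157 [ 568.28055164 -283.05743917  100.12350938] [ 638.76569527 -216.94026871  117.85406303] [ 604.  -250.4]
handle [473.01951222  65.73856166  61.78152288]
```

The beaker stands upright in the box at (604,-250). On to the glass cup.

move_arm(
  motion=[1,0.0328,-0.0192,0,0,0,0,1,0.0328,-0.0192,0,0,0,0,1,0.0328,-0.0192,0,0,0,0,1,0.0328,-0.0192,0,0,0,0,1,0.0328,-0.0192,0,0,0,0,1,0.0328,-0.0192,0,0,0,0,1,0.0328,-0.0192,0,0,0,0,1,0.0328,-0.0192,0,0,0,0,1,0,0,0.03,0,0,0.114,1,0,0,0.03,0,0,0.114,1,0,0,0.03,0,0,0.114,1,0,0,0.02,0,0,0,1,0,0,0,0,0,0,1,0,0,0,0,0,0,1,0,0,0,0,0,0],
)

```text
clock: 31.4
ee_pos: [451.7, 12.3, 167.6]
orientation: [0.0, 0.817, 0.576, 0.0]
force: [0.1, -0.7, 0.7]
finger_gap: 1.0
grip_force: 0.0
```

```bash
python3 look.py 15 wrist scene
```

```text
clock 31.4 tcp [451.7  12.3 167.6] gap 1.0004230321370164
wrist beaker 0 
wrist glass 2266 [453.4  11.7]
wrist brush head 7817 minz -2.5
   z 9 3409 [451.6823699   12.53559316] [455.   23.8]
   z 31 559 [455.63700035  11.99105028] [450.3   2.4]
   z 53 708 [454.23613005  12.06292197] [450.2   2.2]
   z 75 987 [455.43609099  19.07661538] [450.3   2.4]
   z 97 2153 [453.13383593  13.55389735] [451.8   6.8]
scene beaker 0 
scene glass 184 [452.9  11.2]
scene brush head 771 minz -6.7
   z 9 249 [451.76389219  12.21479623] [466.1   8.9]
   z 31 88 [452.69667775  18.10551699] [464.3  12.9]
   z 53 114 [453.14705024  11.08644167] [460.6  10.5]
   z 75 146 [453.28379946  17.7556825 ] [455.6  12.6]
   z 97 151 [453.91923362  14.98525033] [457.2  10.9]
```

View pics/wrist15.png

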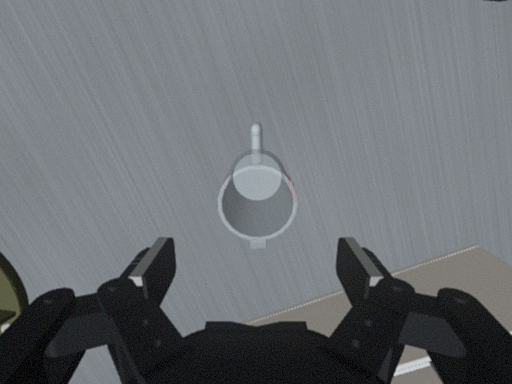

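The handle at (256,145) lines up with the tool and the cup is centred between the fingers.

move_arm(
  motion=[1,0,0.0008,0.02,0,0,0,1,0,0,0.02,0,0,0,1,0,0,0.02,0,0,0,1,0,0,0.02,0,0,0,1,0,0,0.02,0,0,0,1,0,0,0.01,0,0,0,1,0,0,0,0,0,0,1,0,0,0,0,0,0,0.6,0,0,0,0,0,0,0.3,0,0,0,0,0,0,0,0,0,0,0,0,0,-0.5,0,0,0,0,0,0,-0.5,0,0,0,0,0,0,-0.5,0,0,0,0,0,0,-0.5,0,0,0,0,0,0],
)

```text
clock: 32.75
ee_pos: [453.4, 12.1, 58.5]
orientation: [0.001, 0.817, 0.576, 0.001]
force: [-1.7, -0.5, 5.9]
finger_gap: 0.746
grip_force: 65.5
```

move_arm(
  motion=[-0.5,0,0,-0.01,0,0,0,-0.5,0,0,-0.02,0,0,0,-0.5,0,0,-0.03,0,0,0,-0.5,0,0,-0.03,0,0,0,-0.5,0,0,-0.03,0,0,0,-0.5,0,0,-0.03,0,0,0,-0.5,0,0,-0.03,0,0,-0.114,-0.5,0,0,-0.01,0,0,-0.114,-0.5,0,0,0,0,0,-0.114,-0.5,0,0,0,0,0,0,-0.5,0,0,0,0,0,0],
)

```text
clock: 33.67
ee_pos: [451.8, 12.1, 247.4]
orientation: [0.0, 0.709, 0.706, 0.0]
force: [0.4, -0.9, -2.5]
finger_gap: 0.741
grip_force: 66.9
```

move_arm(
  motion=[-0.5,-0.03,0.002,0,0,0,0,-0.5,-0.03,0.002,0,0,0,0,-0.5,-0.03,0.002,0,0,0,0,-0.5,-0.03,0.002,0,0,0,0,-0.5,-0.03,0.002,0,0,0,0,-0.5,-0.03,0.002,0,0,0,0,-0.5,-0.03,0.002,0,0,0,0,-0.5,-0.03,0.002,0,0,0,0,-0.5,-0.03,0.002,0,0,0,0,-0.5,0,0,0,0,0,0,-0.5,0,0,0,0,0,0,-0.5,0,0,0,0,0,0],
)

```text
clock: 34.67
ee_pos: [469.1, -257.4, 246.1]
orientation: [-0.001, 0.708, 0.706, -0.0]
force: [0.4, 0.2, -2.6]
finger_gap: 0.747
grip_force: 66.8
```

```bash
python3 look.py 16 wrist
```

```text
clock 34.6667 tcp [ 469.1 -257.4  246.1] gap 0.746868579076676
wrist beaker 0 
wrist glass 0 
wrist brush head 1727 minz 188.2
   z 197 1512 [ 467.75110615 -258.25266682] [ 469.4 -265.2]
   z 219 215 [ 467.74719179 -258.09173089] [ 469.6 -267.7]
```

View pics/wrist16.png

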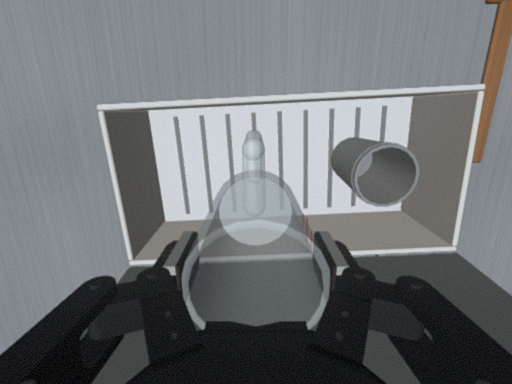

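The glass is over the box with its handle toward the front wall, clear of the beaker at (375,165).

move_arm(
  motion=[-0.5,0,0,0.03,0,0,0,-0.5,0,0,0.03,0,0,0,-0.5,0,0,0.03,0,0,0,-0.5,0,0,0.03,0,0,0,-0.5,0,0,0.03,0,0,0,-0.5,0,0,0.02,0,0,0,-0.5,0,0,0.006,0,0,0,-0.5,0,0,0,0,0,0,-0.5,0,0,0.001,0,0,0,-0.5,0,0,0,0,0,0,-0.5,0,0,0,0,0,0],
)

```text
clock: 35.63
ee_pos: [471.1, -258.5, 71.5]
orientation: [0.001, 0.707, 0.707, 0.0]
force: [-0.1, -0.5, -2.4]
finger_gap: 0.742
grip_force: 66.8
```

move_arm(
  motion=[-0.5,0,0,0.001,0,0,0,-0.5,0,0,0.001,0,0,0,-0.5,0,0,0.001,0,0,0,-0.5,0,0,0,0,0,0,-0.5,0,0,0,0,0,0],
)

```text
clock: 36.05
ee_pos: [469.7, -258.0, 66.8]
orientation: [-0.0, 0.708, 0.707, -0.0]
force: [-0.5, -0.3, -2.9]
finger_gap: 0.743
grip_force: 66.8
```

move_arm(
  motion=[-0.5,0,0,0.001,0,0,0,-0.5,0,0,0.001,0,0,0,-0.5,0,0,0,0,0,0,-0.5,0,0,0,0,0,0],
)

```text
clock: 36.38
ee_pos: [469.8, -257.9, 64.7]
orientation: [-0.0, 0.707, 0.707, -0.0]
force: [-0.2, -1.0, -1.8]
finger_gap: 0.74
grip_force: 66.9
```

move_arm(
  motion=[-0.5,0,0,0.0008,0,0,0,-0.5,0,0,0.0005,0,0,0,-0.5,0,0,0,0,0,0,-0.5,0,0,0,0,0,0],
)

```text
clock: 36.72
ee_pos: [469.8, -258.1, 64.6]
orientation: [0.0, 0.707, 0.707, -0.0]
force: [-3.7, 1.6, 7.8]
finger_gap: 0.747
grip_force: 68.0
```

move_arm(
  motion=[0.6,0,0,0,0,0,0,0.75,0,0,0,0,0,0,0.9,0,0,0,0,0,0,1,0,0,0,0,0,0,1,0,0,0,0,0,0,1,0,0,0,0,0,0,1,0,0,-0.01,0,0,0,1,0,0,-0.02,0,0,0,1,0,0,-0.03,0,0,0,1,0,0,-0.03,0,0,0,1,0,0,-0.03,0,0,0,1,0,0,-0.03,0,0,0,1,0,0,-0.03,0,0,0,0,0,0,-0.03,0,0,0,-1,0,0,-0.03,0,0,0,-1,0,0,-0.03,0,0,0,-1,0,0,-0.03,0,0,0,-1,0,0,0,0,0,0,-1,0,0,0,0,0,0,-1,0,0,0,0,0,0],
)

```text
clock: 38.38
ee_pos: [469.6, -257.9, 363.4]
orientation: [0.0, 0.707, 0.707, 0.0]
force: [0.7, -0.7, -0.4]
finger_gap: 0.01
grip_force: 0.0
```

```bash
python3 - <<'E'
from h import *
s=monitor.observe(); print(s["ee_pos"],s["finger_gap"],s["q"])
for n in("wrist","scene","top"):
    p,d,K,T=snap(n);W=cloud(d,K,T);cv2.imwrite(f"pics/{n}17.png",p);X,Y,Z=W[...,0],W[...,1],W[...,2]
    A=W[(Z>85)&(Z<110)&(X>420)&(X<520)&(Y<-210)&(Y>-310)]; print(n,"glass",len(A),fitc(A,31.5) if len(A)>9 else 0, np.percentile(A[:,2],95) if len(A) else 0)
    A=W[(Z>100)&(Z<118)&(X>560)&(X<650)&(Y<-200)&(Y>-300)]; print(n,"beaker",len(A),fitc(A,32) if len(A)>9 else 0)
    for xc in (360,505,660):
        A=W[(Z>130)&(Z<325)&(X>xc-15)&(X<xc+15)&(Y<-318)&(Y>-400)]
        if len(A)>9: print("lid x",xc,len(A),A.min(0).round(),A.max(0).round(),np.polyfit(A[:,2],A[:,1],1))
E
```

```text
[ 469.64383006 -257.85020297  363.42694846] 0.009958908713591409 [-5.02104604e-01  1.72593434e-01  6.91221123e-02  1.46728544e+00
  6.02044475e-06  1.06968230e+00]
wrist glass 658 [ 469.9 -258.6] 107.04983793996051
wrist beaker 641 [ 602.5 -250.8]
lid x 360 1441 [ 345. -360.  130.] [ 375. -349.  280.] [-5.22575883e-02 -3.43757661e+02]
lid x 505 777 [ 490. -350.  130.] [ 520. -343.  258.] [-4.60018270e-02 -3.37790016e+02]
lid x 660 2288 [ 645. -353.  130.] [ 675. -335.  293.] [-5.93187367e-02 -3.28019004e+02]
scene glass 219 [ 469.9 -258.9] 108.24295238134516
scene beaker 154 [ 603.9 -250.2]
lid x 360 98 [ 345. -365.  131.] [ 375. -348.  298.] [-6.40115562e-02 -3.40349757e+02]
lid x 505 132 [ 491. -359.  131.] [ 520. -342.  313.] [-6.49162319e-02 -3.33258244e+02]
lid x 660 147 [ 645. -351.  137.] [ 675. -335.  297.] [-6.57856478e-02 -3.26239720e+02]
top glass 155 [ 471.4 -256.8] 108.7659878684262
top beaker 108 [ 605.2 -248.5]
lid x 360 109 [ 345. -354.  130.] [ 375. -348.  237.] [-4.18818573e-02 -3.43624396e+02]
lid x 660 236 [ 645. -351.  130.] [ 675. -333.  297.] [-6.35020739e-02 -3.25427060e+02]
```

Both cups stand upright in the box: glass (470,-258), beaker (604,-250). Next I take the shut fingers behind the lid.

move_arm(
  motion=[-1,-0.025,0.006,-0.01,0,0,0,-1,-0.025,0.006,0,0,0,0,-1,-0.025,0.006,0,0,0,0,-1,-0.025,0.006,0,0,0,0,-1,-0.025,0.006,0,0,0,0,-1,-0.025,0.005,0,0,0,0,-1,0,0,0.015,0,0,0,-1,0,0,0.03,0,0,0,-1,0,0,0.03,0,0,0,-1,0,0,0.03,0,0,0,-1,0,0,0,0,0,0,-1,0,0,0,0,0,0,-1,0,0,0,0,0,0],
)

```text
clock: 39.62
ee_pos: [505.0, -408.2, 269.8]
orientation: [0.0, 0.707, 0.707, 0.0]
force: [0.5, -0.7, 0.7]
finger_gap: 0.001
grip_force: 0.0
```

```bash
python3 - <<'E'
from h import *
s=monitor.observe(); print(s["ee_pos"],s["force"])
p,d,K,T=snap("scene"); cv2.imwrite("pics/scene18.png",p)
h=np.array([-341,120]); S=150
th=np.r_[1.63:-0.001:21j]
C=np.array([h+S*np.array([np.cos(t),np.sin(t)])+8*np.array([-np.sin(t),np.cos(t)])-[12,0] for t in th])
print(C.round(0).tolist()); print((np.diff(C,axis=0)).round(1).tolist())
E
```

```text
[ 504.97161881 -408.18991894  269.79239717] [ 0.50545509 -0.6517868   0.71753591]
[[-370.0, 269.0], [-358.0, 270.0], [-345.0, 270.0], [-333.0, 269.0], [-321.0, 267.0], [-309.0, 264.0], [-298.0, 260.0], [-287.0, 255.0], [-276.0, 249.0], [-266.0, 242.0], [-256.0, 235.0], [-247.0, 226.0], [-239.0, 217.0], [-231.0, 208.0], [-224.0, 197.0], [-218.0, 187.0], [-213.0, 176.0], [-209.0, 164.0], [-206.0, 152.0], [-204.0, 140.0], [-203.0, 128.0]]
[[12.2, 0.9], [12.2, -0.1], [12.2, -1.1], [12.1, -2.1], [11.9, -3.1], [11.6, -4.0], [11.2, -5.0], [10.8, -5.9], [10.2, -6.7], [9.7, -7.5], [9.0, -8.3], [8.3, -9.0], [7.5, -9.6], [6.7, -10.2], [5.9, -10.7], [5.0, -11.2], [4.1, -11.6], [3.1, -11.8], [2.1, -12.1], [1.1, -12.2]]
```

View pics/scene18.png

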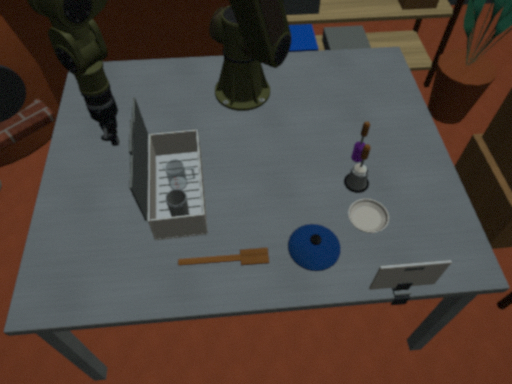

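The gripper at (110,125) is behind the lid, both cups are in the box and the brush is in its holder at (358,175). Now I push along the arc.

move_arm(
  motion=[-1,0.012,0,0,0,0,0,-1,0.012,0,0,0,0,0,-1,0.01,0,0,0,0,0,-1,0.012,0,0,0,0,0,-1,0.012,0,0,0,0,0,-1,0.012,0,0.001,0,0,0,-1,0.012,0,0.002,0,0,0,-1,0.012,0,0.003,0,0,0,-1,0.012,0,0.004,0,0,0,-1,0.011,0,0.005,0,0,0,-1,0,0,0,0,0,0,-1,0,0,0,0,0,0],
)

```text
clock: 40.67
ee_pos: [504.7, -289.7, 252.8]
orientation: [-0.001, 0.707, 0.707, 0.0]
force: [0.1, 0.9, 0.9]
finger_gap: -0.004
grip_force: 0.0
```

```bash
cat > lid.py <<'E'
from h import *
s=monitor.observe(); print(s["ee_pos"],s["force"])
p,d,K,T=snap("scene"); cv2.imwrite("pics/lid.png",p);W=cloud(d,K,T);X,Y,Z=W[...,0],W[...,1],W[...,2]
for xc in (400,620):
    A=W[(Z>124)&(Z<325)&(X>xc-20)&(X<xc+20)&(Y<-130)&(Y>-400)]
    if len(A)>9:
        u=np.cov(A[:,1:].T); w,v=np.linalg.eigh(u); v=v[:,1]*np.sign(v[1,1]+1e-9); print(xc,len(A),A.min(0).round(),A.max(0).round(),"th",np.arctan2(v[1],v[0]))
E
python3 lid.py
```

```text
[ 504.67283986 -289.6521547   252.75342503] [0.13339951 0.85053067 0.91669117]
400 86 [ 380. -355.  124.] [ 419. -177.  276.] th 1.1077500138789582
620 241 [ 600. -345.  124.] [ 640. -165.  277.] th 1.0444377511888598
```

move_arm(
  motion=[-1,0.011,0,0.004,0,0,0,-1,0.01,0,0.0065,0,0,0,-1,0.0097,0,0.0075,0,0,0,-1,0.009,0,0.0083,0,0,0,-1,0.0083,0,0.009,0,0,0,-1,0.0075,0,0.0096,0,0,0,-1,0.0067,0,0.01,0,0,0,-1,0.0059,0,0.0107,0,0,0,-1,0.005,0,0.011,0,0,0,-1,0.004,0,0.0116,0,0,0,-1,0,0,0,0,0,0,-1,0,0,0,0,0,0],
)

```text
clock: 41.72
ee_pos: [504.3, -213.2, 164.2]
orientation: [-0.001, 0.707, 0.707, -0.0]
force: [-0.0, -1.2, 0.8]
finger_gap: -0.002
grip_force: 0.0
```

```bash
python3 lid.py
```

```text
[ 504.26507414 -213.22371     164.1941342 ] [-0.03957371 -1.17170838  0.8063859 ]
400 271 [ 380. -354.  124.] [ 420. -180.  177.] th 0.22602438305387015
620 578 [ 600. -344.  124.] [ 640. -165.  174.] th 0.22780988356888435
```

move_arm(
  motion=[-1,0.003,0,0.008,0,0,0,-1,0.002,0,0.008,0,0,0,-1,0.001,0,0.008,0,0,0,-1,0,0,0.006,0,0,0,-1,0,0,0.004,0,0,0,-1,0,0,0,0,0,0,-1,0,0,0,0,0,0],
)

```text
clock: 42.35
ee_pos: [504.4, -207.8, 130.8]
orientation: [-0.001, 0.708, 0.707, -0.0]
force: [-0.1, -0.1, 0.8]
finger_gap: -0.005
grip_force: 0.0
```

move_arm(
  motion=[-1,0,0,0.0015,0,0,0,-1,0,0,0,0,0,0,-1,0,0,0,0,0,0],
)

```text
clock: 42.6
ee_pos: [504.9, -208.0, 129.9]
orientation: [0.0, 0.707, 0.707, 0.0]
force: [-0.2, 0.0, -0.3]
finger_gap: 0.002
grip_force: 0.0
```

```bash
python3 lid.py
```

```text
[ 504.90623295 -208.00247587  129.91917117] [-0.20397632  0.02951218 -0.33424709]
400 267 [ 380. -354.  124.] [ 420. -174.  137.] th 0.004988681932734506
620 593 [ 600. -344.  124.] [ 640. -165.  138.] th 0.007823927984350073
```

Nearly shut. I'll press a little more until contact force shows.

move_arm(
  motion=[-1,0,0,0.001,0,0,0,-1,0,0,0.001,0,0,0,-1,0,0,0,0,0,0,-1,0,0,0,0,0,0],
)

```text
clock: 42.98
ee_pos: [505.1, -208.0, 128.6]
orientation: [0.0, 0.707, 0.707, 0.0]
force: [-1.8, 0.5, 5.7]
finger_gap: -0.001
grip_force: 2.7
```

move_arm(
  motion=[-1,0,0,0.001,0,0,0,-1,0,0,0,0,0,0,-1,0,0,0,0,0,0],
)

```text
clock: 43.23
ee_pos: [505.2, -208.0, 128.5]
orientation: [0.001, 0.707, 0.707, 0.0]
force: [-4.0, 1.7, 12.2]
finger_gap: 0.002
grip_force: 6.4
```

Firm contact, so the lid is closed. I back off and take a last look.

move_arm(
  motion=[-1,0,0,-0.005,0,0,0,-1,0,0,-0.02,0,0,0,-1,0,0,-0.03,0,0,0,-1,0,0,-0.03,0,0,0,-1,0,0,-0.03,0,0,0,-1,0,0,-0.03,0,0,0,-1,0,0,0,0,0,0,-1,0,0,0,0,0,0,-1,0,0,0,0,0,0],
)

```text
clock: 43.98
ee_pos: [504.7, -207.9, 271.3]
orientation: [-0.0, 0.707, 0.707, -0.0]
force: [-1.1, -1.3, -0.5]
finger_gap: 0.001
grip_force: 0.0
```

```bash
python3 lid.py; python3 - <<'E'
from h import *
for n in("scene","top"):
    p,d,K,T=snap(n);W=cloud(d,K,T);X,Y,Z=W[...,0],W[...,1],W[...,2]
    A=W[(X>350)&(X<660)&(Y>-178)&(Y<-166)&(Z>100)&(Z<160)]; print(n,"lid front z",len(A),np.median(A[:,2]),np.percentile(A[:,2],95))
    A=W[(X>470)&(X<560)&(Y>310)&(Y<410)&(Z>186)&(Z<215)]; print(n,"brush top",A.mean(0),A[:,2].max())
    A=W[(X>470)&(X<560)&(Y>310)&(Y<410)&(Z>62)&(Z<78)]; print(n,"holder",fitc(A,29))
E
```

```text
[ 504.67618621 -207.85322468  271.26713394] [-1.06720927 -1.30726489 -0.54359673]
400 442 [ 380. -353.  124.] [ 420. -174.  136.] th 0.003993614234850295
620 588 [ 600. -341.  124.] [ 640. -165.  140.] th 0.001598526538127742
scene lid front z 237 129.48126301927323 133.82623279434915
scene brush top [517.97645547 369.12263158 194.66079323] 202.3620766942613
scene holder [513.7 371.4]
top lid front z 345 127.86099746265859 132.32442510741208
top brush top [515.81319215 369.78223554 195.44638069] 201.3449710558698
top holder [517.5 372.8]
```

View pics/lid.png

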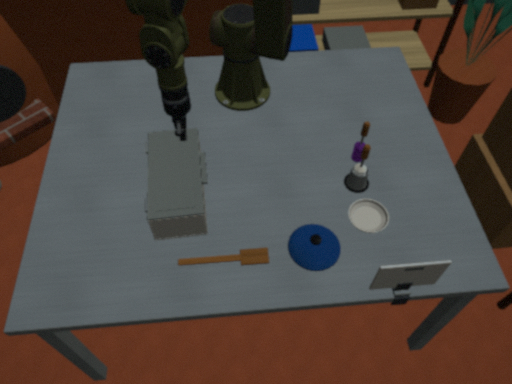

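The lid lies flat on the box at (177,180), the brush is upright in its holder at (358,175), and the bystanders have not moved.

```bash
python3 -c "
from plant import close_job
print(close_job())"
```

```text
the job is handed in; nothing more can be done
None
```

I handed the job in at about 44 s (judge's result not shown): the glass cup was brushed first, then the steel beaker (no tumbler on the table), the brush is upright in its holder, and both cups stand in the box with the lid lowered gently until shut.

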